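Hold the parts washer's lid just below its balance point

ROBOT

A 6-joint arm with a two-finger parallel gripper is mounted at the origin on the work surface. World frame = base frame: x ahead of the robot, y to its left, z up, the work surface at z = 0. Lengths are in m, angles in rad, forces in N, time in s.
With the tool pointing down it reaches from about 0.4 to 0.825 m from the base axis. Payload 7 kg.
Tool frame: the origin (TCP) lies between the finger pads; the fingertips stand 8 mm ahead of it and the grasp point (between the pads) lies 11 mm behind it (arm.finger_overhang is the distance from the TCP to the fingertips, in m); z points along the fingers, y is the line along which they close (so a half turn about z gives the same grasp; the last joint's range is limited). The gripper opens to 88 mm and grips with 3 to 60 N. Pads are 19 mm wide; open, the fingers measure 130 mm over their backs; the gripper's body (78 mm by 193 mm) begins 47 mm behind the grasp point.
Start: joints at [-0.927, 0.359, 0.012, 0, -1.224, -0.288], TCP at [0.235, -0.633, 0.235] pointing down, gripper open.
Joint ranges: [-3.07, 3.07], [-1.43, 2.12], [-1.02, 1.25], [-3.03, 1.67], [-3.05, -0], [-3.03, 3.03]. Speed limits (rad/s): [2.39, 2.39, 3.01, 3.14, 3.14, 3.14].

INTERFACE

Orientations are given as [roll, pitch, yaw] about the fixed x, y, z axes, in that order (R = Rz(yaw) Ry(pitch) Rx(roll)).
In Python, from station import arm gives the robot as it stands.
- The arm moves only by the tool move_arm, never from a script. Its argument "rows" is text: rows parted by semicolons, each of 7 numbers parted by spaces: the turn, a rotation vector about the tool's x, y, z in degrees, then the shift along the tool's x, y, z in m, then the finger opening in m, from 0 to 0.0876. A call has 1 to 8 rows; each row shifts and turns the commanded pose from where the row before left it, along the tool's axes as they then stand; what a row does not reach is not made up. A row lasts 1/8 s, in which the tool goes at most 62.5 mm and 10.7 degrees, less where a joint would pass 70% of its speed; a pose out of reach is approached as far as the arm can. A call is refused whole if a number of a shift passes 0.0625 or a number of a turn 10.7, either way. A call with a gripper value outside its range is refused whole. The fingers move at their own pace and stop on an object; "squeeze" is the grip in N (left out, the last holds). Time passes only in rows, so rows that do not move let the fingers close. It gives the time, the measured TCP pose, the force, the opening and the grip force at its end, in the units of the state.
- arm.get_state(): the state, without advancing time (a new reading comes with each control period).
- arm.grab_frame(name): name is "side" or "top"; returns (picture, depth): 384x512x3 uint8, blue, green, red; 384x512 float32, m along the optical axis (not along the pixel's ray), 0 where there is no reading.
- arm.camera_model(name): a dict with "mtx" (3x3 intrinsics, pixels), "camera_from_world" (4x4, takes a point from world to camera coordinates). Camera axes: x right, y down, z forward; pixel columns grow to the right and rows downward; lengths in m; the calibration is good to about 2 mm. A picture is of the moment at which its call begins. camera_model takes no time and is no camera call.
- arm.job_done(): hands the job in; it is judged then, once.
The state is a dict: "t": time; "q": joint angles; "qd": joint speeds; "joint_efforts": joint torques, N m; "eef_pos": TCP position; "ee_rot": TCP orientation; "force": force on the tool from outside, world axes, zero at the start; "moment": the same for the moment, N m; "width": finger opening in m; "gripper_force": force on a finger pad.
Only numpy, scipy, OpenCV 4.12 (cv2) and the standard library are available. Lean on these libraries where they do the work, as an engineer would, in place of code of your own. Each camera call takes 0.05 s, during which the arm holds its last target. There are 200 camera calls.

TASK

A new gas strut has just been fitted to the lid of the red parts washer: take the lid by the black bar of its front handle and raise it a good three centimetres of handle travel past its balance point, so that the strut is seen to take over, without letting it run on up to its stop. Then bring it back down and finish while still holding the bar, steady, about three centimetres below the balance point, where the lid is nearly weightless and the strut's foot bracket can be tightened. Leave the loose gear, brass ring, cup and spray can where they stand.

Things in the scene. Friction and masses are not known exactly. Their poses are not given: they have to be found in the camera images.
- lid (a joint): lid's opening, rad: 0 shut, grows as the front edge rises, stop at 1.22. Red sheet-steel lid hinged along its rear edge, helped by a gas strut. Balance point at 0.70, up to 0.04 more or less with the lid's weight. Below it the lid wants to close: about 3 N up at the handle lifts it from shut, 0.4 N holds it at 0.60. Above it, let go, it runs up to the stop. 30 mm of handle travel is 0.1 rad.
- lid_grip (a point): middle of the handle's round black bar: 14 mm thick, 140 mm long, level, along the lid's front edge, on two stems 62 mm from its middle, with a free gap of 35 mm to the skirt behind it. Shut, it lies 300 mm in front of the hinge axis and 6 mm below it, and turns with the lid. Its height: 126 mm shut, 296 at 0.60 rad, 321 at the balance point (0.70), 343 at 0.80.
- lid_hinge (a point): fixed point on the hinge axis behind the lid, in the washer's middle plane, 132 mm above the bench; its x axis points from the front of the washer to the back (level), y along the hinge axis to the washer's left, z up.
- washer: red bench-top parts washer, fixed: tank 250 mm deep, 400 wide, 124 high; at yaw 0 its front with the handle faces the robot. Its sheet-steel lid is 256 mm deep, 414 wide, skirt 22 high, 0.95 kg with the handle. Black pump box on its right (-y) side reaches 258 mm from the middle, gas strut on its left side 228 mm. Origin at the centre of its underside.
- hub_gear: loose steel hub gear lying flat, 74 mm across, 34 mm high, bystander; origin at the centre of its underside.
- synchro_ring: loose brass synchroniser ring lying flat, 70 mm across, 11 mm high, bystander; origin at the centre of its underside.
- bolt_cup: loose white plastic cup, 90 mm across the rim, 75 mm high, bystander; origin at the centre of its underside.
- spray_can: loose blue and white spray can, 58 mm across, 165 mm high, upright, bystander; origin at the centre of its underside.

How it is judged:
By the outcome, as a careful person would: the job done as asked, in the order asked, and still so for the second after the job is handed in, while the arm keeps its last pose, push and grip.
It also fails if it takes over 43 s, if anything falls off the work surface, if the arm or the gripper's body presses on something with over 40 N, if the wrist force passes 120 N, or if a joint passes its speed limit or range.

## Working session

There is one attempt and no reset: what is moved stays moved. The work goes in short steps, Python scripts to look and compute and a tool call to move; the robot and the scene stay as the last step left them, time stands still between calls to the robot, and variables do not carry over. Pictures are saved under pics/ and viewed, at most 10 in all, crops included, and the job is handed in when it is done.

Besides the shell and the picture viewer there is one more tool, called after "Call:" as name(argument=value, ...) on one line, values as JSON. move_arm: Moves the arm, as the interface text tells. Its arguments: {"type":"object","properties":{"rows":{"type":"string"},"squeeze":{"type":"number"}},"required":["rows"]}

```bash
ls; mkdir -p pics; cat > h.py <<'E'
import numpy as np, cv2
from station import arm
def cloud(name):
    im,d=arm.grab_frame(name); m=arm.camera_model(name); K=m["mtx"]; T=np.linalg.inv(m["camera_from_world"])
    v,u=np.mgrid[:384,:512]
    P=np.stack([(u-K[0,2])/K[0,0]*d,(v-K[1,2])/K[1,1]*d,d],-1)@T[:3,:3].T+T[:3,3]
    P[d==0]=np.nan
    return im,d,P
E
python3 - <<'E'
from h import *
for n in("side","top"):
    im,d,P=cloud(n); cv2.imwrite(f"pics/{n}0.png",im); np.savez(f"{n}0.npz",im=im,P=P)
s=arm.get_state(); print({k:np.round(v,3) for k,v in s.items()})
E
```

```text
pics
{'t': np.float64(0.1), 'q': array([-0.927,  0.359,  0.011, -0.   , -1.224, -0.288]), 'qd': array([-0.   , -0.002,  0.001, -0.   ,  0.   ,  0.   ]), 'joint_efforts': array([-2.0000e-03, -5.8416e+01,  2.9375e+01,  7.0160e+00,  1.0000e-02,
       -0.0000e+00]), 'eef_pos': array([ 0.235, -0.632,  0.234]), 'ee_rot': array([ 3.14 , -0.   , -2.786]), 'force': array([0.553, 0.041, 0.229]), 'moment': array([-0.001, -0.006, -0.011]), 'gripper_force': np.float64(0.0), 'width': np.float64(0.088)}
```

View pics/side0.png

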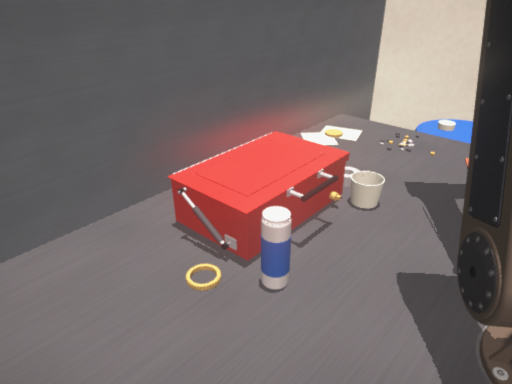

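View pics/top0.png

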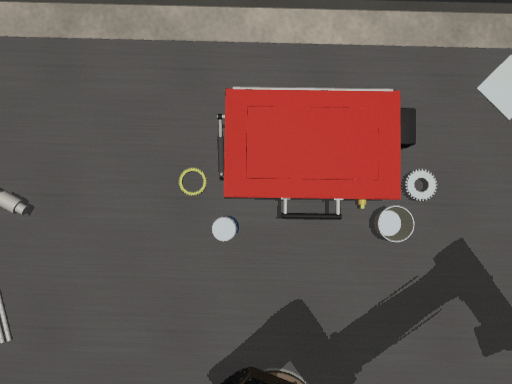

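The top view shows the lid at about (225–400, 90–199), with the bar at about (283–341, 215). The cup is at (395, 224), the can at (224, 229), the ring at (193, 181) and the gear at (421, 185), so the handle approach is clear on both sides.

```bash
cat >> h.py <<'E'
def ray(name,uv,z):
    m=arm.camera_model(name); K=m["mtx"]; T=np.linalg.inv(m["camera_from_world"])
    d=T[:3,:3]@np.linalg.solve(K,[uv[0],uv[1],1.]); c=T[:3,3]
    return c+d*(z-c[2])/d[2]
E
python3 - <<'E'
from h import *
z=np.load("top0.npz"); im=z["im"].astype(int); P=z["P"]
b,g,r=im[...,0],im[...,1],im[...,2]
red=((r>90)&(g<50)&(b<50)).astype(np.uint8)
c=max(cv2.findContours(red,0,2)[0],key=cv2.contourArea); R=cv2.minAreaRect(c); bp=cv2.boxPoints(R)
print(R)
for p in bp: print(p,ray("top",p,.150).round(4))
dark=((im.sum(-1)<45)).astype(np.uint8); sub=dark[205:226,270:355]
v,u=np.nonzero(sub); 
for n in range(208,222): print(n,im[n,278:348:5].sum(-1))
for uv in [(283,215.5),(341,216.5),(312,216)]: print(uv,ray("top",uv,.13).round(4),P[int(uv[1]),int(uv[0])].round(4))
for n,uv,h in [("cup",(395,224),.075),("can",(224,229),.165),("ring",(193,181),.011),("gear",(421,185),.034)]: print(n,ray("top",uv,h).round(3))
m=red.astype(bool); print("lid z",np.nanpercentile(P[m][:,2],[5,50,95]))
E
```

```text
((376.5, 198.5), (1.0, 9.0), 90.0)
[372. 198.] [ 0.5594 -0.2104  0.15  ]
[381. 198.] [ 0.5599 -0.2311  0.15  ]
[381. 199.] [ 0.5576 -0.2311  0.15  ]
[372. 199.] [ 0.5571 -0.2104  0.15  ]
208 [158 346 249 251 245 245 243 242 251 245 154 249 575 246]
209 [153 353 259 250 254 248 249 252 245 247 159 250 573 257]
210 [155 347 244 245 246 243 243 240 243 242 151 243 575 248]
211 [150 357 256 256 255 244 250 238 246 239 147 247 576 253]
212 [152 327 232 228 225 224 234 226 238 231 143 239 576 255]
213 [148 176  72  76  67  92 128 133 172 167 105 168 573 252]
214 [159  95 100  85 100  84  89  81  84  79  80  71 521 249]
215 [149 135 137 134 127 137 127 124 119 117 116 111 106 241]
216 [148 144 147 150 149 148 148 151 156 155 142 154 141 245]
217 [153  75  85  83  85  97  99 102 109 117 115 123 125 249]
218 [187 138 122 111 106 111 101  84  96  86  84  85  56 249]
219 [256 257 206 209 208 204 173 177 180 152 148 157 139 253]
220 [259 259 259 249 250 246 248 240 238 242 248 248 259 254]
221 [252 263 252 251 250 252 248 250 248 246 251 249 252 255]
(283, 215.5) [ 0.5135 -0.0074  0.13  ] [ 0.5147 -0.0072  0.1329]
(341, 216.5) [ 0.5148 -0.1432  0.13  ] [ 0.516  -0.1428  0.1321]
(312, 216) [ 0.5141 -0.0753  0.13  ] [ 0.5142 -0.0751  0.1317]
cup [ 0.5   -0.286  0.075]
can [0.48  0.128 0.165]
ring [0.596 0.222 0.011]
gear [ 0.6   -0.363  0.034]
lid z [0.13135386 0.13617845 0.14022845]
```

```bash
python3 - <<'E'
from h import *
z=np.load("top0.npz"); im=z["im"]; P=z["P"]
hsv=cv2.cvtColor(im,cv2.COLOR_BGR2HSV)
red=cv2.inRange(hsv,(0,150,60),(8,255,255))|cv2.inRange(hsv,(172,150,60),(180,255,255))
c=max(cv2.findContours(red,0,2)[0],key=cv2.contourArea); R=cv2.minAreaRect(c); print(R)
for p in cv2.boxPoints(R): print(p,ray("top",p,.140).round(4))
# bar line: rows 205..222 dark pixels
rows=[]
for u in range(286,340):
    col=im[205:226,u].astype(int).sum(-1); v=np.nonzero(col<190)[0]+205; rows.append((u,v.min(),v.max()))
rows=np.array(rows); k=np.polyfit(rows[:,0],(rows[:,1]+rows[:,2])/2,1); print(k, rows[::9])
a,b=[ray("top",(u,np.polyval(k,u)),.128) for u in(283,341.5)]
print(a,b,np.degrees(np.arctan2(a[0]-b[0],a[1]-b[1])))
print("red z",[np.nanmedian(P[150,300]),P[150,300],P[195,300]])
E
```

```text
((312.4793701171875, 143.8199920654297), (176.71278381347656, 108.9554443359375), 0.8951737284660339)
[223.28265 196.91066] [0.553  0.1332 0.14  ]
[224.98486  87.96852] [0.8102 0.137  0.14  ]
[401.6761    90.729324] [ 0.8144 -0.2796  0.14  ]
[399.97388 199.67146] [ 0.5576 -0.2778  0.14  ]
[9.9104250e-04 2.1530141e+02] [[286 214 218]
 [295 213 218]
 [304 213 219]
 [313 213 219]
 [322 213 219]
 [331 213 219]]
[ 0.51329066 -0.0075059   0.128     ] [ 0.51683408 -0.14470214  0.128     ] -1.479472104048209
red z [np.float64(0.142913584663231), array([ 0.66722359, -0.04280227,  0.14291358]), array([ 0.5623793 , -0.04563679,  0.13607371])]
```

```bash
cat >> h.py <<'E'
from scipy.spatial.transform import Rotation as Ro
from scipy.linalg import expm, logm
import json,os
YAW=.015; BAR=np.array([.514,-.074,.126]); HINGE=BAR+[.3*np.cos(YAW),.3*np.sin(YAW),.006]
W=Ro.from_euler('z',YAW).as_matrix()
def T(R,p): M=np.eye(4); M[:3,:3]=R; M[:3,3]=p; return M
def cur():
    s=arm.get_state(); 
    with open("log.txt","a") as f: f.write(json.dumps([list(map(float,s["q"])),list(map(float,s["eef_pos"])),list(map(float,s["ee_rot"]))])+"\n")
    return T(Ro.from_euler('xyz',s["ee_rot"]).as_matrix(),s["eef_pos"]),s
def grasp(tilt,back=0,th=0):  # tilt deg forward when shut, rigid with lid at opening th
    a=np.radians(tilt)
    z=np.array([np.sin(a),0,-np.cos(a)]); x=np.array([0,-1.,0]); R=W@np.stack([x,np.cross(z,x),z],1)
    G=T(R,BAR+R[:,2]*(.011-back))
    L=T(W,HINGE)@T(Ro.from_euler('y',th).as_matrix(),[0,0,0])@np.linalg.inv(T(W,HINGE))
    return L@G
def rows(A,B,n):
    D=np.real(expm(logm(np.linalg.inv(A)@B)/n))
    print(n,"x",np.degrees(Ro.from_matrix(D[:3,:3]).as_rotvec()).round(2),D[:3,3].round(4))
    M=A; zs=[]
    for i in range(n): M=M@D; zs.append(M[:3,3].round(3).tolist())
    print(zs[::3])
E
python3 - <<'E'
from h import *
A,s=cur(); print(grasp(20,.1).round(3)); rows(A,grasp(20,.1),14)
E
```

```text
[[ 0.015 -0.94   0.342  0.484]
 [-1.    -0.014  0.005 -0.074]
 [ 0.    -0.342 -0.94   0.21 ]
 [ 0.     0.     0.     1.   ]]
14 x [ 1.25 -0.87 -4.98] [-0.0451  0.0108  0.0017]
[[0.273, -0.606, 0.232], [0.374, -0.51, 0.229], [0.446, -0.392, 0.227], [0.486, -0.259, 0.223], [0.49, -0.12, 0.214]]
```

Call:
move_arm(rows="1.25 -0.87 -4.98 -0.0451 0.0108 0.0017 0.06;1.25 -0.87 -4.98 -0.0451 0.0108 0.0017 0.04;1.25 -0.87 -4.98 -0.0451 0.0108 0.0017 0.024;1.25 -0.87 -4.98 -0.0451 0.0108 0.0017 0.024;1.25 -0.87 -4.98 -0.0451 0.0108 0.0017 0.024;1.25 -0.87 -4.98 -0.0451 0.0108 0.0017 0.024;1.25 -0.87 -4.98 -0.0451 0.0108 0.0017 0.024", squeeze=20)

```text
t: 0.98
eef_pos: [0.4469, -0.3909, 0.227]
ee_rot: [-2.966, 0.054, -2.168]
force: [0.3, 1.3, 0.1]
width: 0.0259
gripper_force: 0.0
```

```bash
python3 - <<'E'
from h import *
A,s=cur(); print(A[:3,3],s["q"],s["width"]); rows(A,grasp(20,.1),7)
E
```

```text
[ 0.44691473 -0.39092836  0.22699206] [-0.40218672  0.13481493 -0.31147578 -0.0232223  -0.94213342 -0.18783079] 0.025867612288781063
7 x [ 1.24 -0.88 -4.96] [-0.045   0.0108  0.0016]
[[0.464, -0.348, 0.226], [0.491, -0.212, 0.221], [0.484, -0.074, 0.21]]
```

Call:
move_arm(rows="1.25 -0.87 -4.98 -0.045 0.0108 0.0016 0.024;1.25 -0.87 -4.98 -0.045 0.0108 0.0016 0.024;1.25 -0.87 -4.98 -0.045 0.0108 0.0016 0.024;1.25 -0.87 -4.98 -0.045 0.0108 0.0016 0.024;1.25 -0.87 -4.98 -0.045 0.0108 0.0016 0.024;1.25 -0.87 -4.98 -0.045 0.0108 0.0016 0.024;1.25 -0.87 -4.98 -0.045 0.0108 0.0016 0.024;0 0 0 0 0 0 0.024")

```text
t: 1.98
eef_pos: [0.4823, -0.0736, 0.2095]
ee_rot: [-2.792, -0.003, -1.551]
force: [-0.0, -0.2, 0.7]
width: 0.0239
gripper_force: 0.0
```

```bash
python3 - <<'E'
from h import *
A,s=cur(); print(A.round(3),s["q"],s["width"],s["force"]); rows(A,grasp(20,.0),6)
im,d,P=cloud("side"); cv2.imwrite("pics/s1.png",cv2.resize(im[80:300,150:400],None,fx=2.4,fy=2.4))
im,d,P=cloud("top"); cv2.imwrite("pics/t1.png",cv2.resize(im[130:290,230:400],None,fx=3.5,fy=3.5))
E
```

```text
[[ 0.02  -0.939  0.342  0.482]
 [-1.    -0.02   0.004 -0.074]
 [ 0.003 -0.342 -0.94   0.209]
 [ 0.     0.     0.     1.   ]] [ 0.33683158 -0.14910106 -0.75833277  0.18395232 -0.63738035 -0.44649838] 0.023917635327634 [-0.03145197 -0.20174413  0.72737767]
6 x [-0.   -0.01  0.05] [ 0.0001 -0.0002  0.0167]
[[0.488, -0.074, 0.194], [0.506, -0.074, 0.147]]
```

View pics/s1.png

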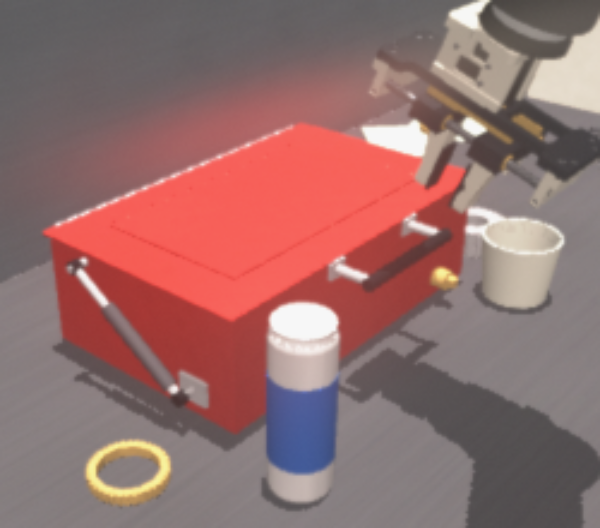

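The side view shows the open fingers above and in front of the bar, around the stem line, with the tips at about (420–460, 190) in the crop. The path down the tool axis is clear.

Call:
move_arm(rows="0 0 0 0 0 0.017 0.024;0 0 0 0 0 0.017 0.024;0 0 0 0 0 0.017 0.024;0 0 0 0 0 0.017 0.024;0 0 0 0 0 0 0.024;0 0 0 0 0 0 0.024")

```text
t: 2.82
eef_pos: [0.507, -0.0763, 0.1464]
ee_rot: [-2.792, -0.003, -1.558]
force: [0.8, -0.0, -0.6]
width: 0.0241
gripper_force: 0.0
```

```bash
python3 - <<'E'
from h import *
A,s=cur(); print(A.round(4),s["q"],s["width"],s["force"]); rows(A,grasp(20,.0),3)
im,d,P=cloud("side"); cv2.imwrite("pics/s2.png",cv2.resize(im[130:250,260:400],None,fx=5,fy=5))
m=arm.camera_model("side"); 
for p in (A[:3,3], A[:3,3]+A[:3,2]*.008, BAR, BAR+W@[0,.07,0], BAR-W@[0,.07,0]):
  c=m["camera_from_world"]@np.append(p,1); uv=m["mtx"]@(c[:3]/c[2]); print((uv[:2]-[260,130])*5)
E
```

```text
[[ 0.013  -0.9396  0.3421  0.507 ]
 [-0.9999 -0.0131  0.0021 -0.0763]
 [ 0.0025 -0.3421 -0.9397  0.1464]
 [ 0.      0.      0.      1.    ]] [ 0.30069938 -0.01762594 -0.83281308  0.23995377 -0.43128312 -0.48913689] 0.024051231954980684 [ 0.79521219 -0.00846301 -0.5616877 ]
3 x [-0.   -0.06 -0.02] [-0.0008  0.0001  0.0109]
[[0.511, -0.076, 0.136]]
[318.9357322  249.22569865]
[312.57894258 262.02920141]
[299.83069536 285.69078847]
[212.46285887 342.79114114]
[378.75696716 234.10752699]
```

View pics/s2.png

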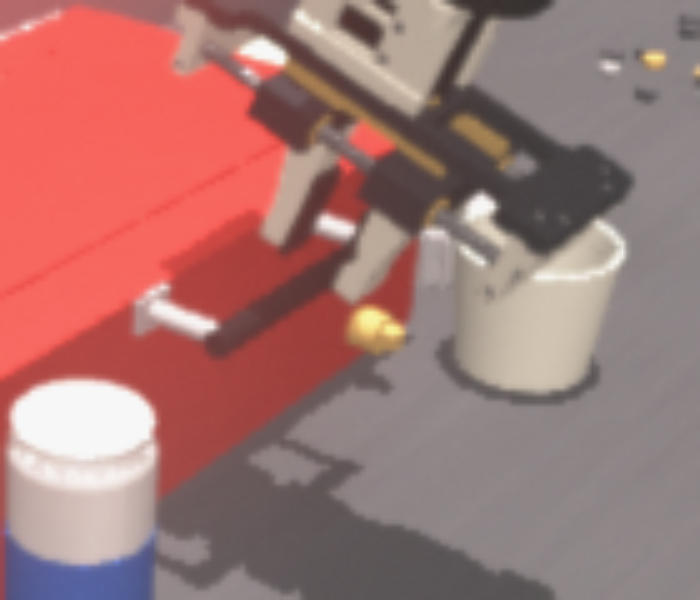

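The fingers straddle the bar line: the bar's left end is at (215, 342) in the crop, as predicted, and the rear finger is clear of the skirt. I'll finish the descent and close.

Call:
move_arm(rows="0 0 0 0 0 0.011 0.024;0 0 0 0 0 0.011 0.024;0 0 0 0 0 0.011 0.024;0 0 0 0 0 0 0.024;0 0 0 0 0 0 0.005;0 0 0 0 0 0 0.005;0 0 0 0 0 0 0.005;0 0 0 0 0 0 0.005", squeeze=20)

```text
t: 3.88
eef_pos: [0.5185, -0.0753, 0.1155]
ee_rot: [-2.791, -0.002, -1.556]
force: [4.8, -1.8, -2.3]
width: 0.0132
gripper_force: 20.0
```

```bash
python3 - <<'E'
from h import *
A,s=cur(); print(A.round(4),s["q"],s["width"],s["force"],s["moment"],s["gripper_force"]); print(grasp(20).round(4))
for th in (.1,.2,.9): print(th,"from lid"); rows(grasp(20),grasp(20,0,th),int(round(th/.025)))
E
```

```text
[[ 0.0147 -0.9392  0.3431  0.5185]
 [-0.9999 -0.0146  0.0031 -0.0753]
 [ 0.0021 -0.3431 -0.9393  0.1155]
 [ 0.      0.      0.      1.    ]] [ 0.28410008  0.05078813 -0.87623015  0.30167421 -0.31920264 -0.54033294] 0.01324029056965632 [ 4.77555327 -1.82191775 -2.32283727] [-0.65724515  0.15007979 -0.30721721] 20.004654228687286
[[ 0.015  -0.9396  0.342   0.5178]
 [-0.9999 -0.0141  0.0051 -0.0739]
 [ 0.     -0.342  -0.9397  0.1157]
 [ 0.      0.      0.      1.    ]]
0.1 from lid
4 x [-1.43  0.   -0.  ] [ 0.     -0.0022 -0.0071]
[[0.517, -0.074, 0.123], [0.518, -0.074, 0.145]]
0.2 from lid
8 x [-1.43  0.   -0.  ] [ 0.     -0.0022 -0.0071]
[[0.517, -0.074, 0.123], [0.518, -0.074, 0.145], [0.519, -0.074, 0.167]]
0.9 from lid
36 x [-1.43  0.   -0.  ] [ 0.     -0.0022 -0.0071]
[[0.517, -0.074, 0.123], [0.518, -0.074, 0.145], [0.519, -0.074, 0.167], [0.523, -0.074, 0.189], [0.528, -0.074, 0.211], [0.535, -0.074, 0.232], [0.543, -0.074, 0.253], [0.553, -0.073, 0.273], [0.564, -0.073, 0.292], [0.577, -0.073, 0.31], [0.591, -0.073, 0.328], [0.606, -0.073, 0.344]]
```

Gripped: width is 13 mm at 20 N. Now lifting along the hinge arc.

Call:
move_arm(rows="-1.43 0 0 0 -0.0022 -0.0071 0.005;-1.43 0 0 0 -0.0022 -0.0071 0.005;-1.43 0 0 0 -0.0022 -0.0071 0.005;-1.43 0 0 0 -0.0022 -0.0071 0.005;-1.43 0 0 0 -0.0022 -0.0071 0.005;-1.43 0 0 0 -0.0022 -0.0071 0.005;-1.43 0 0 0 -0.0022 -0.0071 0.005;-1.43 0 0 0 -0.0022 -0.0071 0.005")

```text
t: 4.88
eef_pos: [0.5211, -0.0753, 0.1749]
ee_rot: [-2.991, -0.002, -1.556]
force: [6.3, -3.7, -4.6]
width: 0.0133
gripper_force: 20.0
```

```bash
cat >> h.py <<'E'
def rep():
    A,s=cur(); b=A[:3,3]-.011*A[:3,2]; d=W.T@(b-HINGE)
    th=np.arctan2(d[2],-d[0])+.02
    f=W.T@s["force"]; ft=f[0]*np.sin(th-.02)+f[2]*np.cos(th-.02)
    print("t",s["t"],"th",th.round(4),"tool",(np.arcsin(-A[0,2])+np.radians(20)).round(4),"r",np.hypot(d[0],d[2]).round(4),"barz",b[2].round(4),"dy",d[1].round(4),"f",f.round(2),"tang",round(ft,2),"mom",s["moment"].round(2),"w",s["width"].round(4),s["gripper_force"].round(1),"q",s["q"].round(2),"qd",abs(s["qd"]).max().round(3))
    return A,s,th
E
python3 -c "
from h import *
A,s,th=rep(); rows(A,grasp(20,0,.4),8)"
```

```text
Traceback (most recent call last):
  File "h.py", line 39, in rep
    print("t",s["t"],"th",th.round(4),"tool",(np.arcsin(-A[0,2])+np.radians(20)).round(4),"r",np.hypot(d[0],d[2]).round(4),"barz",b[2].round(4),"dy",d[1].round(4),"f",f.round(2),"tang",round(ft,2),"mom",s["moment"].round(2),"w",s["width"].round(4),s["gripper_force"].round(1),"q",s["q"].round(2),"qd",abs(s["qd"]).max().round(3))
                                                                                                                                                                                                                                    ^^^^^^^^^^^^^^^^
AttributeError: 'float' object has no attribute 'round'
```

```bash
sed -i 's/s\["width"\].round(4),s\["gripper_force"\].round(1)/round(s["width"],4),round(s["gripper_force"],1)/' h.py
python3 -c "
from h import *
A,s,th=rep(); rows(A,grasp(20,0,.4),8)"
```

```text
t 4.875 th 0.2007 tool 0.1986 r 0.2995 barz 0.1858 dy -0.0014 f [ 6.26 -3.81 -4.58] tang -3.38 mom [-1.24 -1.27 -0.2 ] w 0.0133 20.0 q [ 0.26  0.08 -0.54  0.05 -0.81 -0.28] qd 0.419
8 x [-1.44 -0.02 -0.  ] [-0.0002 -0.0022 -0.0071]
[[0.522, -0.075, 0.182], [0.526, -0.075, 0.204], [0.532, -0.074, 0.225]]
```

Call:
move_arm(rows="-1.43 0 0 0 -0.0022 -0.0071 0.005;-1.43 0 0 0 -0.0022 -0.0071 0.005;-1.43 0 0 0 -0.0022 -0.0071 0.005;-1.43 0 0 0 -0.0022 -0.0071 0.005;-1.43 0 0 0 -0.0022 -0.0071 0.005;-1.43 0 0 0 -0.0022 -0.0071 0.005;-1.43 0 0 0 -0.0022 -0.0071 0.005;-1.43 0 0 0 -0.0022 -0.0071 0.005")

```text
t: 5.88
eef_pos: [0.5354, -0.0751, 0.2323]
ee_rot: [3.093, -0.003, -1.556]
force: [7.5, -3.1, -4.8]
width: 0.0131
gripper_force: 20.0
```

```bash
python3 -c "
from h import *
A,s,th=rep(); rows(A,grasp(20,0,.6),8)"
```

```text
t 5.875 th 0.4007 tool 0.3979 r 0.2995 barz 0.2433 dy -0.0014 f [ 7.43 -3.22 -4.81] tang -1.71 mom [-1.16 -2.37  0.02] w 0.0131 20.0 q [ 0.22  0.17 -0.25 -0.01 -1.2  -0.2 ] qd 0.364
8 x [-1.45 -0.02 -0.  ] [-0.0002 -0.0022 -0.0071]
[[0.538, -0.075, 0.239], [0.546, -0.074, 0.26], [0.557, -0.074, 0.279]]
```

Call:
move_arm(rows="-1.43 0 0 0 -0.0032 -0.0068 0.005;-1.43 0 0 0 -0.0022 -0.0071 0.005;-1.43 0 0 0 -0.0022 -0.0071 0.005;-1.43 0 0 0 -0.0022 -0.0071 0.005;-1.43 0 0 0 -0.0022 -0.0071 0.005;-1.43 0 0 0 -0.0022 -0.0071 0.005;-1.43 0 0 0 -0.0022 -0.0071 0.005;0 0 0 0 0 0 0.005")

```text
t: 6.88
eef_pos: [0.5568, -0.0749, 0.2788]
ee_rot: [2.916, -0.003, -1.556]
force: [0.8, -4.1, -0.6]
width: 0.0133
gripper_force: 20.0
```

```bash
python3 -c "
from h import *
A,s,th=rep()"
```

```text
t 6.875 th 0.5737 tool 0.5749 r 0.2996 barz 0.2895 dy -0.0015 f [ 0.73 -4.13 -0.57] tang -0.1 mom [-1.27 -0.91  0.31] w 0.0133 20.0 q [ 0.19  0.29  0.01 -0.04 -1.51 -0.17] qd 0.032
```

Call:
move_arm(rows="0 0 0 0 0 0 0.005;0 0 0 0 0 0 0.005;-0.7 0 0 0 -0.0011 -0.0035 0.005;-0.7 0 0 0 -0.0011 -0.0035 0.005;0 0 0 0 0 0 0.005;0 0 0 0 0 0 0.005")

```text
t: 7.62
eef_pos: [0.5606, -0.0749, 0.2853]
ee_rot: [2.893, -0.003, -1.556]
force: [2.3, -4.9, -2.3]
width: 0.0133
gripper_force: 20.0
```

```bash
python3 -c "
from h import *
A,s,th=rep()"
```

```text
t 7.625 th 0.599 tool 0.5971 r 0.2996 barz 0.2959 dy -0.0015 f [ 2.2  -4.9  -2.26] tang -0.69 mom [-1.74 -1.77  0.38] w 0.0133 20.0 q [ 0.19  0.31  0.04 -0.04 -1.55 -0.17] qd 0.004
```

Call:
move_arm(rows="-1.43 0 0 0 -0.0022 -0.0071 0.005;-1.43 0 0 0 -0.0022 -0.0071 0.005;-1.43 0 0 0 -0.0022 -0.0071 0.005;-1.43 0 0 0 -0.0022 -0.0071 0.005;0 0 0 0 0 0 0.005;0 0 0 0 0 0 0.005;0 0 0 0 0 0 0.005")

```text
t: 8.5
eef_pos: [0.5771, -0.0747, 0.3099]
ee_rot: [2.794, -0.003, -1.557]
force: [3.2, -5.8, -2.2]
width: 0.0133
gripper_force: 20.0
```

```bash
python3 -c "
from h import *
A,s,th=rep()"
```

```text
t 8.5 th 0.6991 tool 0.6966 r 0.2997 barz 0.3202 dy -0.0016 f [ 3.1  -5.81 -2.24] tang 0.2 mom [-1.93 -2.37  0.74] w 0.0133 20.0 q [ 0.17  0.39  0.2  -0.05 -1.72 -0.16] qd 0.003
```

Call:
move_arm(rows="-1.43 0 0 0 -0.0022 -0.0071 0.005;-1.43 0 0 0 -0.0022 -0.0071 0.005;-1.43 0 0 0 -0.0022 -0.0071 0.005;-1.43 0 0 0 -0.0022 -0.0071 0.005;-1.43 0 0 0 -0.0022 -0.0071 0.005;-1.43 0 0 0 -0.0022 -0.0071 0.005;0 0 0 0 0 0 0.005;0 0 0 0 0 0 0.005")

```text
t: 9.5
eef_pos: [0.6063, -0.0743, 0.3434]
ee_rot: [2.644, -0.003, -1.557]
force: [3.5, -7.6, -2.3]
width: 0.0134
gripper_force: 20.0
```

```bash
python3 -c "
from h import *
A,s,th=rep()"
```

```text
t 9.5 th 0.8493 tool 0.8467 r 0.2997 barz 0.353 dy -0.0017 f [ 3.37 -7.68 -2.28] tang 0.95 mom [-2.13 -2.97  1.19] w 0.0134 20.0 q [ 0.16  0.53  0.44 -0.07 -1.98 -0.15] qd 0.006
```

```bash
cat >> h.py <<'E'
def avg(n=6):
    F=[]
    A,s,th=rep()
    for i in range(n):
        arm.grab_frame("side"); f=W.T@arm.get_state()["force"]; F.append([f[0]*np.sin(th-.02)+f[2]*np.cos(th-.02),f[0]*np.cos(th-.02)-f[2]*np.sin(th-.02),f[1]])
    print("tang/rad/y",np.mean(F,0).round(2),np.std(F,0).round(2))
E
```

Call:
move_arm(rows="-1.43 0 0 0.0005 -0.0025 -0.0069 0.005;0 0 0 0.0005 -0.0002 0.0001 0.005;0 0 0 0 0 0 0.005;0 0 0 0 0 0 0.005;0 0 0 0 0 0 0.005")

```text
t: 10.12
eef_pos: [0.6117, -0.0743, 0.3486]
ee_rot: [2.619, -0.002, -1.556]
force: [0.8, -1.4, -0.9]
width: 0.0135
gripper_force: 20.0
```

```bash
python3 -c "
from h import *
avg()"
```

```text
t 10.125 th 0.8745 tool 0.8719 r 0.2997 barz 0.3581 dy -0.0018 f [ 0.81 -1.38 -0.91] tang 0.02 mom [-0.4  -2.14  0.28] w 0.0135 20.0 q [ 0.15  0.55  0.49 -0.07 -2.03 -0.15] qd 0.006
tang/rad/y [ 0.73  1.04 -0.91] [0.33 0.22 0.48]
```

Call:
move_arm(rows="1.43 0 0 0 0.0020 0.0071 0.005;1.43 0 0 0 0.0020 0.0071 0.005;1.43 0 0 0 0.0020 0.0071 0.005;1.43 0 0 0 0.0020 0.0071 0.005;0 0 0 0 0 0 0.005;0 0 0 0 0 0 0.005")

```text
t: 11.18
eef_pos: [0.5913, -0.0746, 0.3274]
ee_rot: [2.717, -0.002, -1.556]
force: [0.0, 1.1, 0.3]
width: 0.0134
gripper_force: 20.0
```

```bash
python3 -c "
from h import *
avg()
rows(grasp(20,0,.9),grasp(20,0,.875),1)"
```

```text
t 11.175 th 0.7752 tool 0.7739 r 0.2997 barz 0.3374 dy -0.0018 f [0.05 1.06 0.33] tang 0.27 mom [ 0.54 -1.09 -0.2 ] w 0.0134 20.0 q [ 0.16  0.46  0.32 -0.06 -1.86 -0.15] qd 0.007
tang/rad/y [-0.3  -2.03  2.69] [0.62 0.65 0.87]
1 x [1.43 0.   0.  ] [-0.      0.0021  0.0071]
[[0.612, -0.073, 0.349]]
```

Call:
move_arm(rows="1.43 0 0 0 0.0021 0.0071 0.005;1.43 0 0 0 0.0021 0.0071 0.005;1.43 0 0 0 0.0021 0.0071 0.005;0 0 0 0 0 0 0.005;0 0 0 0 0 0 0.005;0 0 0 0 0 0 0.005")

```text
t: 12.22
eef_pos: [0.5773, -0.0748, 0.31]
ee_rot: [2.791, -0.002, -1.556]
force: [-3.1, 4.4, 1.3]
width: 0.0134
gripper_force: 20.0
```

```bash
python3 -c "
from h import *
avg(20)"
```

```text
t 12.225 th 0.6999 tool 0.6993 r 0.2996 barz 0.3204 dy -0.0018 f [-3.04  4.45  1.31] tang -0.89 mom [ 1.66 -0.09 -0.6 ] w 0.0134 20.0 q [ 0.17  0.39  0.2  -0.05 -1.73 -0.16] qd 0.002
tang/rad/y [-0.3  -2.42  4.96] [0.5  0.67 0.55]
```

Call:
move_arm(rows="1.43 0 0 0 0.0021 0.0071 0.005;1.43 0 0 0 0.0021 0.0071 0.005;1.43 0 0 0 0.0021 0.0071 0.005;1.43 0 0 0 0.0021 0.0071 0.005;0 0 0 0 0 0 0.005;0 0 0 0 0 0 0.005;0 0 0 0 0 0 0.005")

```text
t: 14.1
eef_pos: [0.5608, -0.075, 0.2856]
ee_rot: [2.891, -0.002, -1.556]
force: [-1.2, 4.7, -0.6]
width: 0.0135
gripper_force: 20.0
```

```bash
python3 -c "
from h import *
avg(20)"
```

```text
t 14.1 th 0.6003 tool 0.5998 r 0.2996 barz 0.2962 dy -0.0017 f [-1.17  4.75 -0.56] tang -1.11 mom [ 2.07 -0.18 -0.57] w 0.0135 20.0 q [ 0.18  0.31  0.04 -0.04 -1.56 -0.16] qd 0.002
tang/rad/y [-0.38 -1.28  5.82] [0.52 0.5  0.43]
```

Call:
move_arm(rows="0 0 0 -0.0006 0 0 0.005;0 0 0 0 0 0 0.005;0 0 0 0 0 0 0.005;0 0 0 0 0 0 0.005;0 0 0 0 0 0 0.005;0 0 0 0 0 0 0.005;0 0 0 0 0 0 0.005;0 0 0 0 0 0 0.005")

```text
t: 16.1
eef_pos: [0.5607, -0.0749, 0.2856]
ee_rot: [2.893, -0.003, -1.556]
force: [0.9, 0.3, -2.1]
width: 0.0133
gripper_force: 20.0
```

```bash
python3 -c "
from h import *
avg(10)
im,d,P=cloud('side'); cv2.imwrite('pics/s3.png',im)"
```

```text
t 16.1 th 0.6001 tool 0.5979 r 0.2996 barz 0.2962 dy -0.0016 f [ 0.86  0.24 -2.06] tang -1.25 mom [ 0.46 -1.22 -0.13] w 0.0133 20.0 q [ 0.19  0.31  0.04 -0.04 -1.55 -0.17] qd 0.002
tang/rad/y [-0.34  2.24  0.63] [0.64 0.39 0.66]
```

View pics/s3.png

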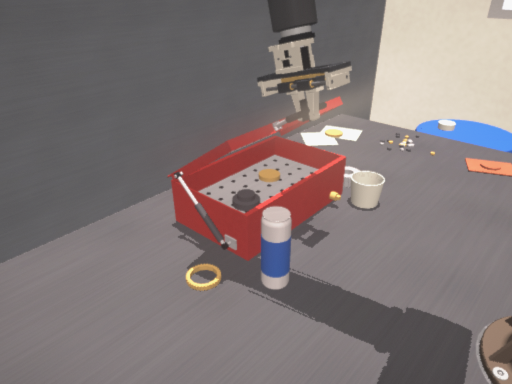

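The lid is held open by the gripper at (310, 105). The can (276, 248), ring (203, 277), cup (366, 190) and gear (348, 172) stand where they were.

```bash
python3 -c "
from station import arm
print(arm.job_done())"
```

```text
the job is handed in; nothing more can be done
None
```

The lid was raised to 0.875 rad (at least 4 cm of handle travel past balance, short of the stop) and brought back to 0.60 rad, where the gripper holds the bar steady, about 3 cm below the nominal 0.70 balance point (the force readings were too noisy to pin it closer), with the loose items left where they stood.

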